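# Push the cookbook row into line and close the bookend

## Task

Tidy the wooden cookbook rack: two of the three things standing in it stick out at the front and the sliding bookend has been left wide open. Push those two straight back until they meet the rack's back board, in line with the third, and push the sliding bookend along until the three stand close together against the fixed end, with no gaps left. Just push with the fingertips: do not lift, carry or tip anything in the rack, and leave the other things on the worktop where they are.

Things in the scene. Friction and masses are not known exactly. Their poses are not given: they have to be found in the camera images.
- rack: pale wooden cookbook rack, fixed to the worktop, front and left open, nothing above it. Origin at the centre of its underside; x from its open front to its back, y to its left end, z up. Base 210 (x) x 286 (y) mm, its top 12 mm above the worktop
- rack_back (a point): middle of the front face of the rack's back board (rack x = +0.095), the stop for the row; the board runs the whole width, its top is 136 mm above the worktop
- fixed_end (a point): middle of the inner face of the rack's fixed end cheek at the right (rack y = -0.110); the cheek is 15 mm thick, 195 mm long in rack x, its top 160 mm above the worktop. Beyond it, along the right end of the worktop, stands a tall fridge (top 0.66 m up) whose front corner nearest the robot is at about x 0.42, y -0.15: swing the arm round it
- bookend (a joint): travel (m) of the sliding bookend: 0 fully open, inner face 220 mm from the fixed cheek (clear width 0.220 - value); grows as it is pushed right (rack -y). An upright cheek like the fixed one that cannot tip or turn and stays where it is left; slides with 3 N, up to 15 N with the row in front of it. The three things are 78 mm thick together: closed up at 0.142
- bookend_face (a point): middle of the bookend's outer (left) face, 120 mm above the worktop, at rack x = 0, rack y = 0.125 - joint value; push near here towards rack -y. The bookend is 15 mm thick, 195 mm long in rack x, top 161 mm above the worktop
- cookbook: cookbook with cream and green cover, spine upwards, 213 mm long, 26 mm thick, 152 mm high, 0.5 kg. Stands on its long edge on the rack's base; origin at the centre of its underside, x along its length towards the rack's back board, y across its thickness, z up. Home against the back board its origin is at rack x = -0.0115
- binder: grey cloth recipe binder, spine with paper label to the front, 213 mm long, 28 mm thick, 150 mm high, 0.5 kg. Stands, and has its origin and axes, as the cookbook. The three stand side by side in any order, 3 to 12 mm apart; two of them, any two, stick out to the front, one by 45 to 70 mm, one by 20 to 40 mm; the third is within 4 mm of the back board
- board: brown wooden breakfast board, 213 mm long, 24 mm thick, 150 mm high, 0.45 kg. Stands, and has its origin and axes, as the cookbook. Any of the three slides back with 3 to 6 N while the row is loose, and is held much harder once the bookend is closed up on it
- honey_jar: jar of honey with a gold lid, 68 x 69 x 97 mm high; bystander, leave alone. Origin at the centre of its underside
- mug: small white cup with blue flowers and one handle, 62 x 88 x 50 mm high; bystander, leave alone. Origin at the centre of its underside
- garlic: head of garlic, 60 mm across, 59 mm high; bystander, leave alone. Origin at the centre of its underside
- lemon: lemon, 72 x 55 x 56 mm high; bystander, leave alone. Origin at the centre of its underside
- onion: red onion, 78 mm across, 84 mm high; bystander, leave alone. Origin at the centre of its underside
- teaspoon: steel teaspoon lying flat, 133 x 27 x 10 mm; bystander, leave alone. Origin at the centre of its underside
- matches: closed box of matches with a red-brown top, lying flat, 37 x 52 x 16 mm; bystander, leave alone. Origin at the centre of its underside

How it is judged:
By the outcome, as a careful person would: the job done as asked, in the order asked, and still so for the second after the job is handed in, with the robot touching nothing.
It also fails if it takes over 72 s, if anything falls off the work surface, if the arm or the gripper's body presses on something with over 40 N, if the wrist force passes 120 N, or if a joint passes its speed limit or range.

## Robot

A 7-joint arm with a two-finger parallel gripper is mounted at the origin on a cart in front of the work surface, level with it; the furniture and walls round the work are solid. World frame = base frame: x ahead of the robot, y to its left, z up, the work surface at z = 0. Lengths are in m, angles in rad, forces in N, time in s.
With the tool pointing down it reaches from about 0.4 to 0.85 m from the base axis. Payload 10.4 kg.
Tool frame: the origin (TCP) lies on the centre line of the jaws, within the pads' length; the fingertips stand 22 mm ahead of it and the grasp point (between the pads) lies 3 mm ahead of it; z points along the fingers, y is the line along which they close (so a half turn about z gives the same grasp; the last joint's range is limited). The gripper opens to 87 mm and grips with 3 to 60 N. Pads are 19 mm wide; open, the fingers measure 117 mm over their backs; the gripper's body (75 mm by 190 mm) begins 51 mm behind the grasp point.
Start: joints at [1.201, 0.332, -0.065, 1.46, 0.022, 1.35, -0.088], TCP at [0.212, -0.588, 0.245] pointing down, gripper open.
Joint ranges: [-2.6, 2.6], [-0.5, 2.12], [-1.47, 1.34], [0.16, 2.42], [-1.27, 4.41], [0.06, 2.06], [-2.6, 2.6]. Speed limits (rad/s): [2.22, 2.22, 2.79, 2.79, 3.14, 3.14, 3.14].

## Interface

Orientations are given as a unit quaternion [x, y, z, w].
In Python, from bench import r, cams, read_state gives the robot as it stands (r), with the cameras (cams) and the readings as plain functions.
- The arm moves only by the tool jog_arm, called as a command line: name --argument value ..., lists and objects as JSON in quotes. Schema: {"type":"object","properties":{"steps":{"type":"object","properties":{"tx":{"type":"array","items":{"type":"number"},"minItems":1,"maxItems":12},"ty":{"type":"array","items":{"type":"number"},"minItems":1,"maxItems":12},"tz":{"type":"array","items":{"type":"number"},"minItems":1,"maxItems":12},"rz":{"type":"array","items":{"type":"number"},"minItems":1,"maxItems":12},"aperture":{"type":"array","items":{"type":"number"},"minItems":1,"maxItems":12}},"additionalProperties":false,"required":["tx","ty","tz","rz","aperture"]},"grip_force":{"type":"number"},"only":{"type":"string"},"quiet":{"type":"boolean"},"lines":{"type":"string"}},"required":["steps"],"additionalProperties":false}. steps is an object with one list for each field, all of the same length, 1 to 12, a row being the entries at one place: tx, ty, tz (the shift in m), rz (a turn about the tool's z in rad), aperture (the finger opening in m); each row is the pose to reach, as a shift and turn from the pose commanded when the call began, along the tool's axes at that moment; what a row does not reach only later rows make up. A row lasts 1/10 s, in which the tool goes at most 0.05 m and 0.15 rad, less where a joint would pass 70% of its speed; a pose out of reach is approached as far as the arm can. The fingers move at their own pace and stop on an object; grip_force is the grip in N (left out, the last holds). Time passes only in rows, so rows that do not move let the fingers close. The tool returns the time, the measured TCP pose, the force, the opening and the grip force at its end. only (a regular expression) keeps the lines of the reply that match it, lines (a string "A,B") keeps lines A to B, and quiet returns only ok. Input that does not fit is refused with a message, and nothing moves.
- read_state(): the state, without advancing time (a new reading comes with each control period).
- cams.camera(name): name is "scene" or "top"; returns a dict with "img" (480x640x3 uint8, red, green, blue), "fx", "fy", "cx", "cy" (pixels), "pose" (4x4, takes a point from camera to world coordinates). Camera axes: x right, y down, z forward; pixel columns grow to the right and rows downward; lengths in m; the calibration is good to about 2 mm. A picture is of the moment at which its call begins. There is no depth.
- r.close_job(): hands the job in; it is judged then, once.
The state is a dict: "time": time; "joint_positions": joint angles; "joint_vel": joint speeds; "joint_torque": joint torques, N m; "ee_pos": TCP position; "eef_rot": TCP orientation; "ft_force": force on the tool from outside, world axes, zero at the start; "torque": the same for the moment, N m; "width": finger opening in m; "grip_force": force on a finger pad.
Only numpy, scipy, OpenCV 4.12 (cv2) and the standard library are available. Lean on these libraries where they do the work, as an engineer would, in place of code of your own. Each camera call takes 0.05 s, during which the arm holds its last target. There are 200 camera calls.

## Working session

There is one attempt and no reset: what is moved stays moved. The work goes in short steps, Python scripts to look and compute and a tool call to move; the robot and the scene stay as the last step left them, time stands still between calls to the robot, and variables do not carry over. Pictures are saved under pics/ and viewed, at most 10 in all, crops included, and the job is handed in when it is done.

```bash
ls; mkdir -p pics
```

Run:
```python
from bench import r, cams, read_state
import cv2,numpy as np
for n in("scene","top"):
    c=cams.camera(n); cv2.imwrite(f"pics/{n}0.png",c["img"][:,:,::-1]); print(n,c["fx"],c["fy"],c["cx"],c["cy"],np.round(c["pose"],4).tolist())
s=read_state(); print(s["ee_pos"],s["eef_rot"],s["time"],s["width"])
```

```text
bench.py
pics
scene 540.1540849240274 540.1540849240274 322.19165882148013 243.71856806825008 [[-0.6748, -0.6076, 0.4188, 0.0018], [-0.7379, 0.5634, -0.3716, 0.699], [-0.0102, -0.5599, -0.8285, 1.1008], [0.0, 0.0, 0.0, 1.0]]
top 452.5684643916549 452.5684643916549 317.9281263203031 238.5029263047297 [[-0.0052, -0.9837, 0.1796, 0.3464], [-0.9999, 0.0028, -0.0133, 0.2262], [0.0125, -0.1797, -0.9836, 0.9511], [0.0, 0.0, 0.0, 1.0]]
[ 0.21230912 -0.58752795  0.2438718 ] [ 9.85002351e-01  1.72539943e-01 -1.46583145e-04 -5.60701839e-04] 0.1 0.08679692730240546
```

View pics/scene0.png

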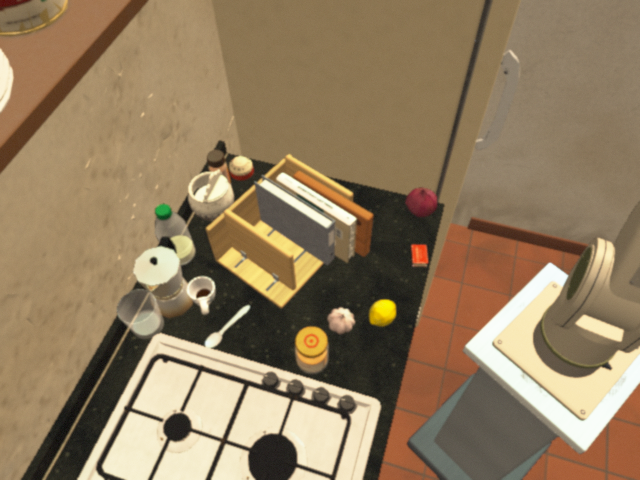

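View pics/top0.png

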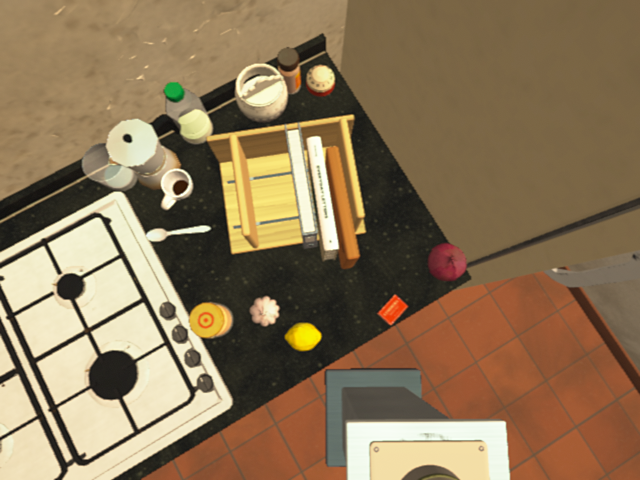

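The scene shows the rack, with (from the fixed end) brown board sticking out most, cream cookbook sticking out less, and grey binder about home; bookend wide open at left (top image: rack x 210–365, y 115–270). Zoom both for measuring.

Run:
```python
import cv2
a=cv2.imread("pics/top0.png")[105:280,195:375]; cv2.imwrite("pics/tc.png",cv2.resize(a,None,fx=3.4,fy=3.4,interpolation=cv2.INTER_CUBIC))
a=cv2.imread("pics/scene0.png")[145:310,200:385]; cv2.imwrite("pics/sc.png",cv2.resize(a,None,fx=3.6,fy=3.6,interpolation=cv2.INTER_CUBIC))
```

```text
(no output)
```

View pics/tc.png

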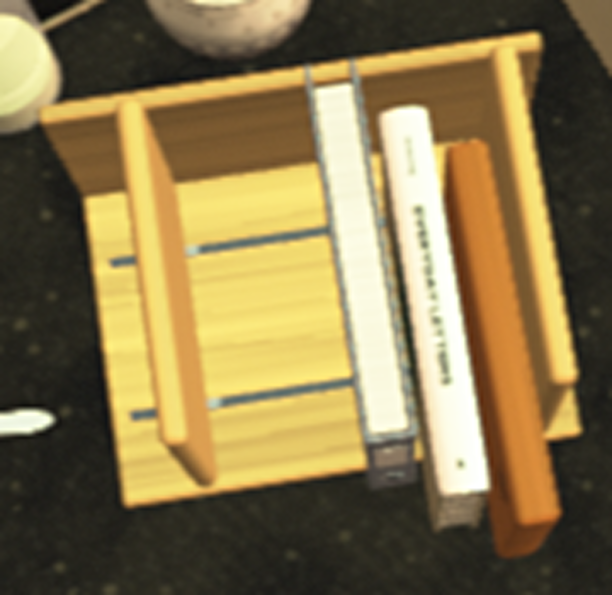

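View pics/sc.png

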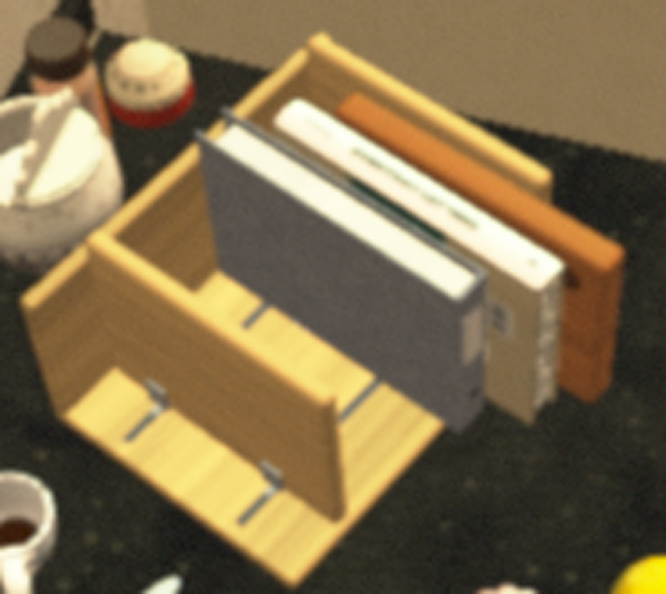

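Top crop: rack base front corners at crop (126,506) and (580,433), board front top (503..556,520), cookbook (437..487,494), binder (368..413,434), fixed cheek front end (564,380), bookend front end (175,440). The scene crop matches. Now triangulate.

Create h.py:
```python
import numpy as np
K={"scene":(540.154,322.19,243.72,np.array([[-0.6748,-0.6076,0.4188,0.0018],[-0.7379,0.5634,-0.3716,0.699],[-0.0102,-0.5599,-0.8285,1.1008]])),
"top":(452.568,317.93,238.50,np.array([[-0.0052,-0.9837,0.1796,0.3464],[-0.9999,0.0028,-0.0133,0.2262],[0.0125,-0.1797,-0.9836,0.9511]]))}
CR={"top":(3.4,195,105),"scene":(3.6,200,145)}
def ray(n,p,crop=True):
    if crop:
        s,a,b=CR[n]; p=((p[0]+.5)/s+a-.5,(p[1]+.5)/s+b-.5)
    f,cx,cy,T=K[n]; d=T[:,:3]@np.array([(p[0]-cx)/f,(p[1]-cy)/f,1]); return T[:,3],d
def onz(n,p,z,crop=True):
    o,d=ray(n,p,crop); return o+d*(z-o[2])/d[2]
def tri(pt,ps,crop=True):
    o,d=ray("top",pt,crop);q,e=ray("scene",ps,crop)
    t=np.linalg.lstsq(np.c_[d,-e],q-o,rcond=None)[0]; a=o+d*t[0];b=q+e*t[1]
    return (a+b)/2,np.linalg.norm(a-b)
```

Run:
```python
from h import *
np.set_printoptions(precision=4,suppress=True)
for n,a,b in[("baseFL",(126,506),(295,585)),("board FR top",(556,515),(622,252)),("cook FR top",(487,487),(562,265)),("binder FR top",(413,434),(486,272)),("bookend F top",(187,440),(332,402)),("cheek F top R",(575,380),(549,175)),("binder back L",(310,70),(200,133))]: print(n,*tri(a,b))
P={}
for n,p,z in[("FL",(126,506),.012),("FR",(580,433),.012),("BL",(85,198),.012),("boardFL",(503,527),.162),("boardFR",(556,515),.162),("boardBL",(448,148),.162),("boardBR",(488,150),.162),("cookFL",(437,500),.164),("cookFR",(487,488),.164),("cookBL",(382,112),.16),("binFL",(368,437),.162),("binFR",(413,432),.162),("binBL",(310,70),.162),("bkendF1",(163,440),.161),("bkendF2",(187,440),.161),("bkB",(120,103),.161),("chF1",(553,380),.16),("chF2",(575,380),.16),("chB",(497,50),.16),("bbL",(48,120),.136)]:
    P[n]=onz("top",p,z)
u=P["FR"]-P["FL"];u/=np.linalg.norm(u); yaw=np.arctan2(u[0],-u[1]); print("yaw",yaw,np.linalg.norm(P["FR"]-P["FL"]))
w=P["boardBL"]-P["boardFL"];print("yaw board",np.arctan2(w[1],w[0]), "bin",np.arctan2(*(P["binBL"]-P["binFL"])[1::-1]),"bk",np.arctan2(*(P["bkB"]-P["bkendF1"])[1::-1]),"ch",np.arctan2(*(P["chB"]-P["chF1"])[1::-1]))
c,s=np.cos(yaw),np.sin(yaw)
ex=np.array([c,s,0]);ey=np.array([-s,c,0])
O=(P["FL"]+P["FR"])/2+.105*ex;print("O",O)
for k,v in P.items(): print(k,v,"rack",(v-O)@ex,(v-O)@ey)
```

```text
baseFL [0.4868 0.3942 0.0119] 0.0005591303347754465
board FR top [0.4593 0.1447 0.1595] 0.0006526659779725659
cook FR top [0.4737 0.181  0.1651] 0.0017098878075648735
binder FR top [0.501  0.2188 0.1661] 0.00029946279633705745
bookend F top [0.5025 0.3391 0.1474] 0.0020293202662552546
cheek F top R [0.5327 0.1335 0.1575] 0.0027527426744952607
binder back L [0.7051 0.2744 0.1623] 0.0017592154452485296
yaw 0.15892839954458882 0.28440832063188515
yaw board 0.1283729520571446 bin 0.15459792867241634 bk 0.14858882832058765 ch 0.14380330420165438
O [0.6127 0.2703 0.012 ]
FL [0.4866 0.3941 0.012 ] rack -0.10499999999999995 0.14220416031594255
FR [0.5316 0.1132 0.012 ] rack -0.10499999999999995 -0.14220416031594257
BL [0.6853 0.4259 0.012 ] rack 0.09626144159816052 0.14222121245618102
boardFL [0.4525 0.1724 0.162 ] rack -0.17367466291330688 -0.07132115422487595
boardFR [0.4587 0.1448 0.162 ] rack -0.17194610399926988 -0.09953322303377837
boardBL [0.6594 0.1991 0.162 ] rack 0.03479371539549941 -0.07769298192242595
boardBR [0.6583 0.1774 0.162 ] rack 0.030234646699916393 -0.09888766142450252
c
[... 278 characters left out ...]
7893068 -0.009885815235814735
binFR [0.5028 0.2187 0.162 ] rack -0.11675320559934729 -0.03351530811350828
binBL [0.7043 0.274  0.162 ] rack 0.0910265527780825 -0.010780597414241398
bkendF1 [0.4991 0.3492 0.161 ] rack -0.09975909354593938 0.09590500117452552
bkendF2 [0.499  0.3367 0.161 ] rack -0.10177205814171748 0.08356638628620841
bkB [0.6856 0.3771 0.161 ] rack 0.08887796628066959 0.09395450535142127
chF1 [0.531  0.1446 0.16  ] rack -0.10064890925930162 -0.11110449762475721
chF2 [0.5309 0.133  0.16  ] rack -0.10251594411367848 -0.1225854054479322
chB [0.717  0.1716 0.16  ] rack 0.08731424415163455 -0.11394767505418352
bbL [0.6863 0.4217 0.136 ] rack 0.09657724947414936 0.13791905148279773
```

Run:
```python
from h import *
print(tri((553,275),(478,140),False), tri((600,262),(505,75),False))
for z in(0,.3,.5,.66): print(z,onz("top",(470,279),z,False),onz("scene",(445,225),z,False),onz("scene",(500,110),z,False))
yaw=.157;ex=np.array([np.cos(yaw),np.sin(yaw)]);ey=np.array([-ex[1],ex[0]]);O=np.array([.6127,.2703])
for n,p in[("board front",(-.2,-.086)),("cook front",(-.18,-.053)),("bookend",(0,.125))]: print(n,O+p[0]*ex+p[1]*ey)
```

jog_arm --steps '{"tx": [0,0,0,0,0,0],"ty": [-0.05,-0.1,-0.15,-0.2,-0.22,-0.22],"tz": [-0.05,-0.1,-0.15,-0.15,-0.15,-0.15],"rz": [0,0,0,0,0,0],"aperture": [0,0,0,0,0,0]}'

```text
time: 0.7
ee_pos: [0.1368, -0.3785, 0.3965]
eef_rot: [0.985, 0.173, 0.0, 0.002]
ft_force: [-0.2, -1.3, 0.1]
width: 0.0469
grip_force: 0.0
```

```bash
python3 -c "
from bench import r, cams, read_state;print(read_state()['joint_positions'])"
```

```text
[ 1.21589629 -0.19744537 -0.08734619  1.71047144 -0.01687714  1.62477758
 -0.09469322]
```

jog_arm --steps '{"tx": [0.033,0.067,0.1,0.133,0.166,0.2,0.232,0.258,0.284,0.311,0.311,0.311],"ty": [-0.03,-0.061,-0.091,-0.116,-0.141,-0.167,-0.192,-0.225,-0.258,-0.292,-0.292,-0.292],"tz": [0,0,0,0,0,0,0,0,0,0,0,0],"rz": [0,0,0,0,0,0,0,0,0,0,0,0],"aperture": [0,0,0,0,0,0,0,0,0,0,0,0]}'

```text
time: 1.9
ee_pos: [0.3308, -0.0001, 0.3944]
eef_rot: [0.985, 0.173, -0.0, 0.0]
ft_force: [-0.3, -2.0, 0.1]
width: 0.0006
grip_force: 0.0
```

```bash
python3 -c "
from bench import r, cams, read_state;print(read_state()['joint_positions'])"
```

```text
[ 0.97235656 -0.46247701 -0.71766571  1.8064668  -0.29886243  1.68890133
 -0.94933834]
```

jog_arm --steps '{"tx": [0.03,0.06,0.085,0.107,0.107,0.107,0.107,0.107,0.107,0.107,0.107,0.107],"ty": [-0.025,-0.05,-0.07,-0.089,-0.089,-0.089,-0.089,-0.089,-0.089,-0.089,-0.089,-0.089],"tz": [0,0,0,0,0,0,0,0,0,0,0,0],"rz": [0,-0.12,-0.26,-0.4,-0.54,-0.68,-0.82,-0.96,-1.1,-1.24,-1.38,-1.38],"aperture": [0,0,0,0,0,0,0,0,0,0,0,0]}'

```text
time: 3.1
ee_pos: [0.4014, 0.1183, 0.3941]
eef_rot: [0.65, 0.76, -0.0, -0.0]
ft_force: [-0.3, 1.2, -0.2]
width: 0.0004
grip_force: 0.0
```

```bash
python3 -c "
from bench import r, cams, read_state;s=read_state();print(s['joint_positions'],s['eef_rot'])"
```

```text
[ 0.71484777 -0.2022121  -0.92047149  1.6475336  -0.1609873   1.61783523
 -0.0465445 ] [ 6.49620775e-01  7.60258267e-01 -2.62694531e-04 -3.82848405e-04]
```

jog_arm --steps '{"tx": [0.031,0.031,0.031,0.031,0.031,0.031,0.031,0.031],"ty": [0,0,0,0,0,0,0,0.02],"tz": [0.04,0.09,0.14,0.19,0.235,0.264,0.264,0.264],"rz": [0,0,0,0,0,0,0,0],"aperture": [0,0,0,0,0,0,0,0]}'

```text
time: 3.9
ee_pos: [0.4152, 0.1525, 0.1309]
eef_rot: [0.651, 0.759, -0.001, 0.0]
ft_force: [1.0, -1.0, 1.1]
width: 0.0007
grip_force: 0.0
```

Run:
```python
from bench import r, cams, read_state;import cv2
s=read_state();print(s['joint_positions'],s['ft_force'])
c=cams.camera("scene")["img"][130:330,220:470,::-1];t=cams.camera("top")["img"][90:290,180:430,::-1]
cv2.imwrite("pics/a.png",cv2.resize(cv2.vconcat([c,t]),None,fx=1.5,fy=1.5,interpolation=cv2.INTER_CUBIC))
```

```text
[ 0.62529493  0.15753757 -1.12468546  2.01306652  0.16332673  1.06803142
 -0.42095886] [ 1.01306201 -1.01629251  1.08728817]
```

View pics/a.png

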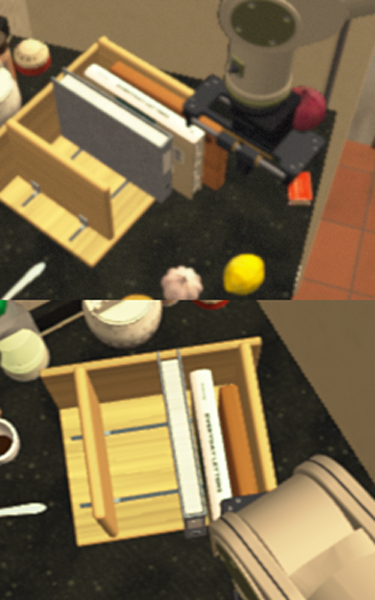

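The picture shows the gripper in front of the brown board, its body clear above the tops. Push slowly.

jog_arm --steps '{"tx": [0,0,0,0,0,0,0,0,0,0],"ty": [0.01,0.02,0.028,0.036,0.044,0.052,0.06,0.066,0.07,0.07],"tz": [0,0,0,0,0,0,0,0,0,0],"rz": [0,0,0,0,0,0,0,0,0,0],"aperture": [0,0,0,0,0,0,0,0,0,0]}'

```text
time: 5.0
ee_pos: [0.4851, 0.1642, 0.1319]
eef_rot: [0.65, 0.76, -0.0, -0.0]
ft_force: [-5.5, -0.7, 6.2]
width: -0.0001
grip_force: 3.2
```

```bash
python3 -c "
from bench import r, cams, read_state;s=read_state();print(s['joint_positions'],s['ft_force'])"
```

```text
[ 0.48513819  0.35520088 -1.03751756  1.85032319  0.33753566  1.12859361
 -0.51825278] [-5.46588858 -0.65753821  6.21973246]
```

jog_arm --steps '{"tx": [0,0,0],"ty": [0.003,0.006,0.006],"tz": [0,0,0],"rz": [0,0,0],"aperture": [0,0,0]}'

```text
time: 5.3
ee_pos: [0.4909, 0.1651, 0.1319]
eef_rot: [0.65, 0.76, -0.0, -0.0]
ft_force: [-6.8, -0.6, 6.1]
width: 0.0007
grip_force: 3.8
```

jog_arm --steps '{"tx": [0,0],"ty": [0.002,0.002],"tz": [0,0],"rz": [0,0],"aperture": [0,0]}'

```text
time: 5.5
ee_pos: [0.4926, 0.1653, 0.1318]
eef_rot: [0.65, 0.76, -0.001, -0.0]
ft_force: [-8.0, -1.0, 7.3]
width: 0.0008
grip_force: 4.5
```

jog_arm --steps '{"tx": [0,0],"ty": [0.002,0.002],"tz": [0,0],"rz": [0,0],"aperture": [0,0]}'

```text
time: 5.7
ee_pos: [0.4946, 0.1657, 0.1318]
eef_rot: [0.65, 0.76, -0.001, -0.0]
ft_force: [-7.9, -0.8, 7.5]
width: 0.0009
grip_force: 4.5
```

jog_arm --steps '{"tx": [0,0],"ty": [0.002,0.002],"tz": [0,0],"rz": [0,0],"aperture": [0,0]}'

```text
time: 5.9
ee_pos: [0.4953, 0.1658, 0.1318]
eef_rot: [0.65, 0.76, -0.002, -0.001]
ft_force: [-16.4, -2.6, 13.3]
width: 0.0003
grip_force: 9.2
```

jog_arm --steps '{"tx": [0,0],"ty": [0.002,0.002],"tz": [0,0],"rz": [0,0],"aperture": [0,0]}'

```text
time: 6.1
ee_pos: [0.4954, 0.1659, 0.1317]
eef_rot: [0.65, 0.76, -0.004, -0.002]
ft_force: [-28.1, -7.8, 24.5]
width: 0.0004
grip_force: 16.8
```

jog_arm --steps '{"tx": [0,0],"ty": [0.002,0.002],"tz": [0,0],"rz": [0,0],"aperture": [0,0]}'

```text
time: 6.3
ee_pos: [0.4955, 0.1659, 0.1316]
eef_rot: [0.65, 0.76, -0.006, -0.002]
ft_force: [-41.5, -12.5, 35.0]
width: 0.0007
grip_force: 24.4
```

jog_arm --steps '{"tx": [0,0,0,0.015,0.033,0.033,0.033,0.033,0.033,0.033,0.033,0.033],"ty": [-0.02,-0.05,-0.085,-0.085,-0.085,-0.085,-0.07,-0.055,-0.045,-0.035,-0.027,-0.023],"tz": [0,0,0,0,0,0,0,0,0,0,0,0],"rz": [0,0,0,0,0,0,0,0,0,0,0,0],"aperture": [0,0,0,0,0,0,0,0,0,0,0,0]}'

```text
time: 7.5
ee_pos: [0.4728, 0.1957, 0.1308]
eef_rot: [0.65, 0.76, -0.001, -0.001]
ft_force: [-9.1, -1.8, 9.1]
width: 0.0004
grip_force: 5.6
```

```bash
python3 -c "
from bench import r, cams, read_state;s=read_state();print(s['joint_positions'],s['ft_force'])"
```

```text
[ 0.43621912  0.36723961 -1.06079361  1.85068894  0.35215487  1.13245866
 -0.59396416] [-9.0505393  -1.8285317   9.09664508]
```

jog_arm --steps '{"tx": [0,0,0,0,0],"ty": [0.004,0.008,0.011,0.013,0.013],"tz": [0,0,0,0,0],"rz": [0,0,0,0,0],"aperture": [0,0,0,0,0]}'

```text
time: 8.0
ee_pos: [0.4854, 0.1978, 0.1308]
eef_rot: [0.65, 0.76, -0.001, -0.001]
ft_force: [-6.2, -1.0, 5.7]
width: 0.0004
grip_force: 3.4
```

jog_arm --steps '{"tx": [0,0],"ty": [0.002,0.002],"tz": [0,0],"rz": [0,0],"aperture": [0,0]}'

```text
time: 8.2
ee_pos: [0.4873, 0.1981, 0.1308]
eef_rot: [0.65, 0.76, -0.001, -0.001]
ft_force: [-6.3, -2.0, 6.1]
width: 0.0003
grip_force: 3.7
```

jog_arm --steps '{"tx": [0,0],"ty": [0.002,0.002],"tz": [0,0],"rz": [0,0],"aperture": [0,0]}'

```text
time: 8.4
ee_pos: [0.4892, 0.1984, 0.1308]
eef_rot: [0.65, 0.76, -0.001, -0.001]
ft_force: [-7.2, -0.4, 6.0]
width: 0.0001
grip_force: 4.1
```

jog_arm --steps '{"tx": [0,0],"ty": [0.002,0.002],"tz": [0,0],"rz": [0,0],"aperture": [0,0]}'

```text
time: 8.6
ee_pos: [0.4893, 0.1984, 0.1307]
eef_rot: [0.649, 0.76, -0.003, -0.001]
ft_force: [-19.9, -5.0, 16.3]
width: 0.0005
grip_force: 11.3
```

jog_arm --steps '{"tx": [0,0],"ty": [0.002,0.002],"tz": [0,0],"rz": [0,0],"aperture": [0,0]}'

```text
time: 8.8
ee_pos: [0.4894, 0.1984, 0.1307]
eef_rot: [0.649, 0.761, -0.005, -0.002]
ft_force: [-30.8, -9.7, 26.4]
width: 0.0002
grip_force: 18.8
```

jog_arm --steps '{"tx": [0,0,0,0,0,0.05,0.1,0.15,0.185,0.185,0.185,0.185],"ty": [-0.015,-0.04,-0.06,-0.06,-0.06,-0.04,-0.005,0.03,0.065,0.1,0.128,0.128],"tz": [0,0,0,-0.04,-0.08,-0.08,-0.08,-0.08,-0.08,-0.08,-0.08,-0.08],"rz": [0,0,0,0,0,0,0,0,0,0,0,0],"aperture": [0,0,0,0,0,0,0,0,0,0,0,0]}'

```text
time: 10.0
ee_pos: [0.595, 0.4013, 0.2085]
eef_rot: [0.651, 0.759, -0.001, -0.001]
ft_force: [-0.2, -0.9, -0.6]
width: 0.0007
grip_force: 0.0
```

Run:
```python
from bench import r, cams, read_state;import cv2
s=read_state();print(s['joint_positions'],s['ft_force'])
c=cams.camera("scene")["img"][130:330,200:450,::-1];t=cams.camera("top")["img"][90:290,180:430,::-1]
cv2.imwrite("pics/b.png",cv2.resize(cv2.vconcat([c,t]),None,fx=1.5,fy=1.5,interpolation=cv2.INTER_CUBIC))
```

```text
[-0.10602445  0.7417514  -0.96163957  1.18018896  0.58803503  1.49527616
 -0.81686033] [-0.21459654 -0.90785142 -0.55006992]
```

View pics/b.png

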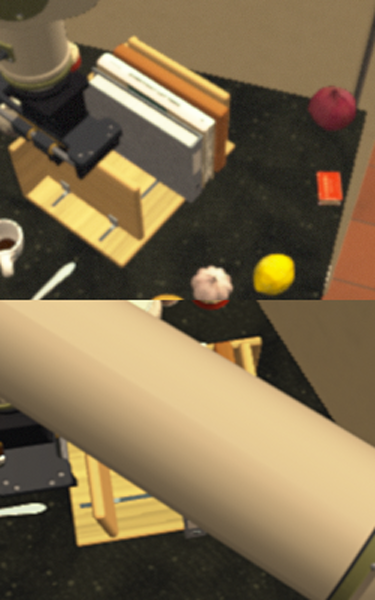

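Row looks aligned; the bookend is clear of the gripper. Check tall clutter on the left before lowering.

Run:
```python
from h import *
yaw=.157;ex=np.array([np.cos(yaw),np.sin(yaw)]);ey=np.array([-ex[1],ex[0]]);O=np.array([.6127,.2703])
for n,a,b in[("cap",(175,91),(163,211)),("moka knob",(128,137),(159,258)),("moka lid right",(159,138),(180,262)),("jar top",(262,87),(208,185)),("bottle shoulder",(197,125),(182,248))]:
    p,e=tri(a,b,False);q=p[:2]-O;print(n,p,e,"rack",q@ex,q@ey)
```

```text
cap [0.7664943  0.47859734 0.1748626 ] 0.0014597259837944379 rack 0.1844712526458856 0.18168881239101217
moka knob [0.66982677 0.55359599 0.18083292] 0.006793418241255424 rack 0.10071912814867914 0.2708795739316821
moka lid right [0.68778826 0.51752224 0.11384534] 0.02361312775294123 rack 0.1128193721605956 0.23244111580161875
jar top [0.8278378  0.33080012 0.08625176] 0.009763799915803404 rack 0.22195132005284324 0.02611796965517668
bottle shoulder [0.7631699  0.47298287 0.0300587 ] 0.00294796040164507 rack 0.18030988499629708 0.1766631931911046
```

jog_arm --steps '{"tx": [0,0,0,-0.01,-0.02,-0.03,-0.04,-0.05,-0.06],"ty": [0,0,0,0,0,0,0,0,0],"tz": [0.03,0.06,0.074,0.074,0.074,0.074,0.074,0.074,0.074],"rz": [0,0,0,0,0,0,0,0,0],"aperture": [0,0,0,0,0,0,0,0,0]}'

```text
time: 11.0
ee_pos: [0.6016, 0.3417, 0.1375]
eef_rot: [0.65, 0.76, 0.001, 0.0]
ft_force: [1.3, 3.2, 2.1]
width: 0.0005
grip_force: 1.4
```

```bash
python3 -c "
from bench import r, cams, read_state;s=read_state();print(s['joint_positions'],s['ft_force'])"
```

```text
[ 0.02326818  0.74333326 -0.9565616   1.35163593  0.60339026  1.34681009
 -0.77856339] [1.33830676 3.18460321 2.1040142 ]
```

jog_arm --steps '{"tx": [-0.008,-0.016,-0.024,-0.032,-0.04,-0.046,-0.052,-0.057,-0.061,-0.064,-0.064],"ty": [0,0,0,0,0,0,0,0,0,0,0],"tz": [0,0,0,0,0,0,0,0,0,0,0],"rz": [0,0,0,0,0,0,0,0,0,0,0],"aperture": [0,0,0,0,0,0,0,0,0,0,0]}'

```text
time: 12.1
ee_pos: [0.6109, 0.28, 0.1365]
eef_rot: [0.649, 0.76, 0.001, -0.001]
ft_force: [4.2, 7.5, -2.4]
width: 0.0007
grip_force: 3.4
```

jog_arm --steps '{"tx": [-0.002,-0.004,-0.004],"ty": [0,0,0],"tz": [0,0,0],"rz": [0,0,0],"aperture": [0,0,0]}'

```text
time: 12.4
ee_pos: [0.6114, 0.2768, 0.1365]
eef_rot: [0.649, 0.761, 0.001, -0.001]
ft_force: [4.0, 9.5, -2.5]
width: 0.0002
grip_force: 4.5
```

jog_arm --steps '{"tx": [-0.002,-0.004,-0.004],"ty": [0,0,0],"tz": [0,0,0],"rz": [0,0,0],"aperture": [0,0,0]}'

```text
time: 12.7
ee_pos: [0.612, 0.273, 0.1365]
eef_rot: [0.649, 0.761, 0.001, -0.001]
ft_force: [4.8, 9.2, -1.7]
width: 0.0005
grip_force: 4.7
```

```bash
python3 -c "
from bench import r, cams, read_state;s=read_state();print(s['joint_positions'],s['ft_force'])"
```

```text
[ 0.15762929  0.70434454 -0.97082913  1.42023352  0.58229918  1.31835447
 -0.68532711] [ 4.81367697  9.23869341 -1.69537418]
```

jog_arm --steps '{"tx": [-0.002,-0.004,-0.004],"ty": [0,0,0],"tz": [0,0,0],"rz": [0,0,0],"aperture": [0,0,0]}'

```text
time: 13.0
ee_pos: [0.6124, 0.27, 0.1366]
eef_rot: [0.649, 0.761, 0.002, -0.001]
ft_force: [4.9, 13.4, -3.9]
width: 0.0002
grip_force: 6.2
```

jog_arm --steps '{"tx": [-0.002,-0.003,-0.003],"ty": [0,0,0],"tz": [0,0,0],"rz": [0,0,0],"aperture": [0,0,0]}'

```text
time: 13.3
ee_pos: [0.6129, 0.2673, 0.1366]
eef_rot: [0.649, 0.761, 0.002, -0.001]
ft_force: [4.7, 13.3, -4.0]
width: 0.0004
grip_force: 6.4
```

jog_arm --steps '{"tx": [-0.002,-0.002],"ty": [0,0],"tz": [0,0],"rz": [0,0],"aperture": [0,0]}'

```text
time: 13.5
ee_pos: [0.6131, 0.2654, 0.1366]
eef_rot: [0.649, 0.761, 0.002, -0.001]
ft_force: [4.1, 13.4, -4.3]
width: 0.0004
grip_force: 6.5
```

jog_arm --steps '{"tx": [-0.002,-0.002],"ty": [0,0],"tz": [0,0],"rz": [0,0],"aperture": [0,0]}'

```text
time: 13.7
ee_pos: [0.6133, 0.2644, 0.1366]
eef_rot: [0.648, 0.761, 0.003, -0.002]
ft_force: [4.7, 16.4, -6.2]
width: 0.0003
grip_force: 8.2
```

jog_arm --steps '{"tx": [-0.002,-0.002],"ty": [0,0],"tz": [0,0],"rz": [0,0],"aperture": [0,0]}'

```text
time: 13.9
ee_pos: [0.6133, 0.2644, 0.1367]
eef_rot: [0.648, 0.762, 0.004, -0.003]
ft_force: [7.8, 23.6, -9.6]
width: 0.0005
grip_force: 11.4
```

jog_arm --steps '{"tx": [-0.002,-0.002],"ty": [0,0],"tz": [0,0],"rz": [0,0],"aperture": [0,0]}'

```text
time: 14.1
ee_pos: [0.6132, 0.2644, 0.1367]
eef_rot: [0.647, 0.762, 0.005, -0.004]
ft_force: [10.0, 31.5, -13.1]
width: 0.0006
grip_force: 14.5
```

jog_arm --steps '{"tx": [-0.002,-0.002],"ty": [0,0],"tz": [0,0],"rz": [0,0],"aperture": [0,0]}'

```text
time: 14.3
ee_pos: [0.6132, 0.2644, 0.1368]
eef_rot: [0.647, 0.763, 0.007, -0.004]
ft_force: [10.6, 36.8, -15.8]
width: 0.0001
grip_force: 17.7
```

jog_arm --steps '{"tx": [-0.002,-0.002],"ty": [0,0],"tz": [0,0],"rz": [0,0],"aperture": [0,0]}'

```text
time: 14.5
ee_pos: [0.6132, 0.2644, 0.1369]
eef_rot: [0.646, 0.763, 0.008, -0.005]
ft_force: [13.4, 44.3, -20.0]
width: 0.0004
grip_force: 20.8
```

jog_arm --steps '{"tx": [0.015,0.035,0.045,0.045,0.045,0.045,0.03,0,-0.03,-0.06,-0.08,-0.1],"ty": [0,0,0,0,0,-0.04,-0.08,-0.12,-0.16,-0.2,-0.23,-0.24],"tz": [0,0,-0.03,-0.07,-0.11,-0.15,-0.19,-0.22,-0.22,-0.22,-0.22,-0.22],"rz": [0,0,0,0,0,0,0,0,0,0,0,0],"aperture": [0,0,0,0,0,0,0,0,0,0,0,0]}'

```text
time: 15.7
ee_pos: [0.4069, 0.1344, 0.3563]
eef_rot: [0.649, 0.761, -0.003, -0.001]
ft_force: [-0.0, -1.4, -0.8]
width: 0.0005
grip_force: 0.0
```

Run:
```python
from bench import r, cams, read_state;import cv2
s=read_state();print(s['joint_positions'],s['ft_force'])
c=cams.camera("scene")["img"];t=cams.camera("top")["img"]
for n,i in(("s",c),("t",t)): cv2.imwrite(f"pics/full_{n}.png",i[:,:,::-1])
c=c[140:300,200:400,::-1];t=t[100:280,190:390,::-1]
cv2.imwrite("pics/c.png",cv2.resize(cv2.hconcat([c,cv2.resize(t[10:170],(200,160))]),None,fx=2,fy=2,interpolation=cv2.INTER_CUBIC))
```

```text
[ 0.87556792 -0.20524366 -1.1006085   1.69688924 -0.18005008  1.54536606
 -0.05292332] [-0.02778354 -1.40075769 -0.81341961]
```

View pics/c.png

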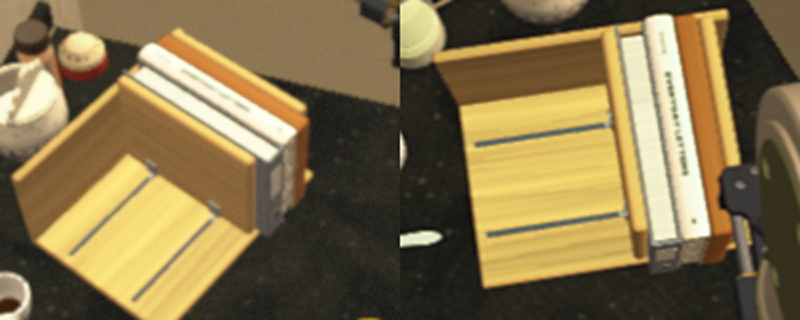

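Run:
```python
import cv2
a=cv2.imread("pics/full_t.png")[205:255,300:375]; b=cv2.imread("pics/full_s.png")[185:265,310:385]
cv2.imwrite("pics/d.png",cv2.hconcat([cv2.resize(a,(600,400),interpolation=cv2.INTER_CUBIC)[:, :],cv2.resize(b[:80],(200,213)).repeat(1,0)[:213] if 0 else cv2.resize(b,(200,400))]))
```

```text
(no output)
```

View pics/d.png

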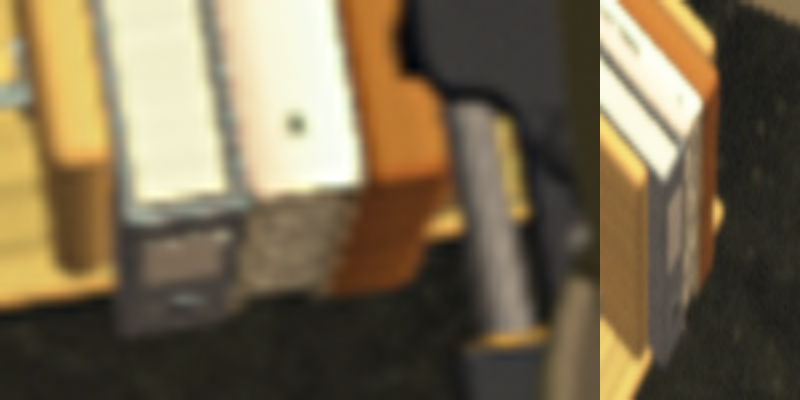

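The zoom shows the three front edges in one line, within about 2 mm (crop: binder 184,216; cookbook 303,190; board 403,182). There are no gaps between them, and the bookend is against the binder.

```bash
python3 -c "
from bench import r, cams, read_state;print(r.close_job())"
```

```text
the job is handed in; nothing more can be done
None
```

I handed the job in at about 16 s: the board and cookbook are pushed back to the back board, level with the binder to within about 2 mm, and the bookend is closed up with no visible gaps. No contact with anything else showed; the judge's verdict was not returned.

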